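Open the reagent carrier and hold its self-closing gate wide

TASK

Open the small blue reagent carrier so that a colleague can lift the bottles out: swing the steel hasp by its green block up off the yellow catch and right over to the back, squeeze the yellow catch's two paddles together (it stays released), and only then pinch the gate's two red paddles together and, keeping them squeezed until the gate has left its latch, swing the gate out toward you past its detent until it stands wide open, at about a right angle to its closed position. The gate's spring draws it back if you let go, so finish while still holding it there, wide open and still. Do not upset the bottles in the carrier and leave the other things on the table alone.

Things in the scene. Friction and masses are not known exactly. Their poses are not given: they have to be found in the camera images.
- crate: blue open-topped reagent carrier, fixed to the table, 150 deep (x) x 190 wide (y), walls 94 high; origin at the underside under its middle, x from its gate side to its back, y to its left seen from the gate side, z up. The gate closes its -x side; the grey latch pillar (x -95 to -10, y 78 to 154, 100 high) stands at its left front. Offsets below are mm in this frame
- hasp_hinge (a point): axis of the hasp's hinge, at (-20, 121.5, 160) in the carrier's frame; the axis runs along the carrier's y, between two steel lugs that stand on the pillar, 45 over both, up to z 168
- hasp_grip (a point): centre of the green block at the hasp's free end, 95 from the hinge axis; 30 wide along carrier y, 20 long, 16 thick. Hasp down: at (-115, 121.5, 160), free at both sides, nothing beneath it down to the table. Pinch its two sides (fingers closing along carrier y) and carry it in an arc up and then to +x; it can turn between the fingers. The strap is 26 wide, 4 thick
- hasp (a joint): hasp angle, rad: 0 down over the yellow catch (its tongue then stands between the yellow paddles and blocks them), growing as it swings up and back; pi/2 upright; past upright it falls back on its own; stop at 2.7
- yellow_fixed (a point): centre of the yellow catch's fixed paddle, the outer one: 22 along carrier x, 6 thick along y (y 140 to 146), z 100 to 153; on top of the pillar at (-70, 143, 135)
- yellow_moving (a point): centre of the yellow catch's moving paddle, 22 x 6 thick x 53 high like the fixed one, at first about (-70, 100, 135), top at z 153.5; it slides to +y toward the fixed one. Outer faces of the two paddles: 49 apart at first, 33 when squeezed home. Its steel bolt (top at z 111) reaches from it to y 62 across the front of the gate's ear
- yellow_catch (a joint): travel of the moving yellow paddle, m: 0 locked, 0.016 squeezed home and gate free (it must pass 0.014); no spring, about 2.5 N of friction: it stays where it is left. Start 0 to 0.003
- gate_hinge (a point): point on the gate's upright hinge axis, at (-70, -80, 135) in the carrier's frame. The gate is a barred aluminium leaf, 155 from hinge axis to free end, 8 thick, top rail at z 100, with a small ear at its free end up to z 116.
- gate (a joint): gate angle, rad: 0 closed, growing as its free end swings out to the carrier's -x side (counter-clockwise from above), stop at 1.75. A light spring draws it shut (0.03 to 0.17 N m); a spring detent bump lies from about 0.5 to 1.3 with its peak at 0.9, needing about 0.15 N m more. Let go beyond the detent it sags back to about 1.0, resting on the detent
- red_fixed (a point): centre of the gate's fixed red paddle, 70 from the hinge axis along the gate, height 135; 22 across the gate, 6 thick along the gate, z 100 to 154; moves with the gate
- red_moving (a point): centre of the gate's moving red paddle, 112 from the hinge axis along the gate at first, height 135, 22 x 6 x 53 high, top at z 154.5; it slides toward the fixed one along the gate. Outer faces of the two: 48 apart at first, 34 when squeezed home
- red_catch (a joint): travel of the moving red paddle, m: 0 bolt out (latched), 0.014 squeezed home; from 0.011 the gate is free of the pillar. Spring return, 3.6 N at first, 8 N at home; its bolt need only be kept back until the gate has swung about 0.2 rad
- amber_small: small amber bottle with white cap, 46 across, 105 high, standing in the carrier; origin at its underside
- white_jar: white jar with blue cap, 60 across, 80 high, standing in the carrier; origin at its underside
- timer: bystander: white bench timer, 66 x 66 x 19, origin at its underside
- tape_roll: bystander: roll of tan tape, 105 across, 25 high, origin at its underside
- septa_tin: bystander: round white tin, 66 across, 26 high, origin at its underside

How it is judged:
By the outcome, as a careful person would: the job done as asked, in the order asked, and still so for the second after the job is handed in, while the arm keeps its last pose, push and grip.
It also fails if it takes over 51 s, if anything falls off the work surface, if the arm or the gripper's body presses on something with over 40 N, if the wrist force passes 120 N, or if a joint passes its speed limit or range.

ROBOT

A 6-joint arm with a two-finger parallel gripper is mounted at the origin on a cart in front of the work surface, level with it; the furniture and walls round the work are solid. World frame = base frame: x ahead of the robot, y to its left, z up, the work surface at z = 0. Lengths are in m, angles in rad, forces in N, time in s.
With the tool pointing down it reaches from about 0.425 to 0.925 m from the base axis. Payload 12.5 kg.
Tool frame: the origin (TCP) lies at the very end of the fingers, on their centre line; the grasp point (between the pads) lies 19 mm behind it (manip.hold_point_z is the distance from the TCP to the grasp point, in m); z points along the fingers, y is the line along which they close (so a half turn about z gives the same grasp; the last joint's range is limited). The gripper opens to 85 mm and grips with 20 to 120 N. Pads are 22 mm wide; open, the fingers measure 114 mm over their backs; the gripper's body (76 mm by 85 mm) begins 54 mm behind the grasp point. The pads swing forward as they close: fully open they stand 13 mm farther back than shut.
Start: joints at [1.021, 0.491, 1.559, -0, 1.092, -0.106], TCP at [0.268, 0.564, 0.192] pointing down, gripper open.
Joint ranges: [-3.1, 3.1], [-0.84, 2.19], [0.05, 2.79], [-1.13, 4.28], [0.06, 2.93], [-2.69, 2.69]. Speed limits (rad/s): [2.22, 2.22, 2.79, 3.14, 3.14, 3.14].

INTERFACE

Orientations are given as a unit quaternion [w, x, y, z].
In Python, from plant import manip gives the robot as it stands.
- The arm moves only by the tool drive_tool, never from a script. Its argument "steps" is a list of rows, each an object with "offset": the shift along the tool's x, y, z scaled (see below), a list of three; "rotation": the turn, a rotation vector about the tool's x, y, z scaled (see below), a list of three; "claw": the finger opening in mm, from 0 to 85.4. A call has 1 to 10 rows; each row is the pose to reach, as a shift and turn from the pose commanded when the call began, along the tool's axes at that moment; what a row does not reach only later rows make up. The controller multiplies each number of a shift by 400 mm and each number of a turn by 30 degrees. A row lasts 1/10 s, in which the tool goes at most 50 mm and 8.59 degrees, less where a joint would pass 70% of its speed; a pose out of reach is approached as far as the arm can. A call with a number of a shift or a turn outside -1 to 1 is refused whole. A call with a gripper value outside its range is refused whole. The fingers move at their own pace and stop on an object; the grip force is fixed at half the most. Time passes only in rows, so rows that repeat a pose let the fingers close. It gives the time, the measured TCP pose, the force, the opening and the grip force at its end, in the units of the state.
- manip.get_obs(): the state, without advancing time (a new reading comes with each control period).
- manip.read_camera(name): name is "scene" or "side" or "wrist"; returns (picture, depth): 480x640x3 uint8, red, green, blue; 480x640 float32, m along the optical axis (not along the pixel's ray), 0 where there is no reading.
- manip.get_calibration(name): a dict with "mtx" (3x3 intrinsics, pixels), "T" (4x4, takes a point from camera to world coordinates). Camera axes: x right, y down, z forward; pixel columns grow to the right and rows downward; lengths in m; the calibration is good to about 2 mm. A picture is of the moment at which its call begins: read the wrist's pose just before it. get_calibration takes no time and is no camera call; for the wrist camera it gives the pose at the moment of the call.
- manip.job_done(): hands the job in; it is judged then, once.
The state is a dict: "time_s": time; "joint_positions": joint angles; "qvel": joint speeds; "joint_efforts": joint torques, N m; "eef_pos": TCP position; "tool_rot": TCP orientation; "wrist_force": force on the tool from outside, world axes, zero at the start; "torque": the same for the moment, N m; "width": finger opening in m; "grasp_force": force on a finger pad.
Only numpy, scipy, OpenCV 4.12 (cv2) and the standard library are available. Lean on these libraries where they do the work, as an engineer would, in place of code of your own. Each camera call takes 0.05 s, during which the arm holds its last target. There are 200 camera calls.

## Working session

There is one attempt and no reset: what is moved stays moved. The work goes in short steps, Python scripts to look and compute and a tool call to move; the robot and the scene stay as the last step left them, time stands still between calls to the robot, and variables do not carry over. Pictures are saved under pics/ and viewed, at most 10 in all, crops included, and the job is handed in when it is done.

Besides the shell and the picture viewer there is one more tool, called after "Request:" as a command line: name --argument value ..., lists and objects as JSON in quotes. drive_tool: Moves the arm, as the interface text tells. Shifts and turns lie within -1 to 1; 1 stands for 400 mm of shift or 30 degrees of turn. Its arguments: {"type":"object","properties":{"steps":{"type":"array"}},"required":["steps"]}

```bash
mkdir -p pics; ls; python3 - <<'E'
from plant import manip
import cv2,numpy as np
np.set_printoptions(precision=4,suppress=True)
print(manip.get_obs())
for n in ["scene","side"]:
    p,d=manip.read_camera(n); c=manip.get_calibration(n)
    cv2.imwrite(f"pics/{n}0.png",p[:,:,::-1]); np.savez(f"{n}0.npz",p=p,d=d,K=c["mtx"],T=c["T"]); print(n,c["mtx"],c["T"])
E
```

```text
pics
{'time_s': 0.0, 'joint_positions': array([ 1.0214,  0.4916,  1.5595,  0.    ,  1.0917, -0.1056]), 'qvel': array([-0.0032, -0.0006,  0.0017, -0.0016, -0.0016,  0.0001]), 'joint_efforts': array([  0.0014, -61.8472, -26.1586,  -0.0001,   0.0042,   0.    ]), 'eef_pos': array([0.2682, 0.5642, 0.1915]), 'tool_rot': array([-0.0002,  0.2201,  0.9755, -0.0005]), 'wrist_force': array([0.0337, 0.4235, 0.1816]), 'torque': array([ 0.0679,  0.0158, -0.0339]), 'grasp_force': 0.0, 'width': 0.08554228057188629}
scene [[472.8155   0.     322.4167]
 [  0.     472.8155 245.9574]
 [  0.       0.       1.    ]] [[ 0.7408 -0.4564  0.4928  0.0573]
 [-0.6716 -0.4889  0.5567 -0.4901]
 [-0.0131 -0.7434 -0.6687  0.8033]
 [ 0.      0.      0.      1.    ]]
side [[487.459    0.     326.9125]
 [  0.     487.459  246.2315]
 [  0.       0.       1.    ]] [[ 0.931  -0.215   0.295   0.1633]
 [-0.3649 -0.5665  0.7388 -0.7961]
 [ 0.0083 -0.7955 -0.6059  0.8395]
 [ 0.      0.      0.      1.    ]]
```

View pics/scene0.png

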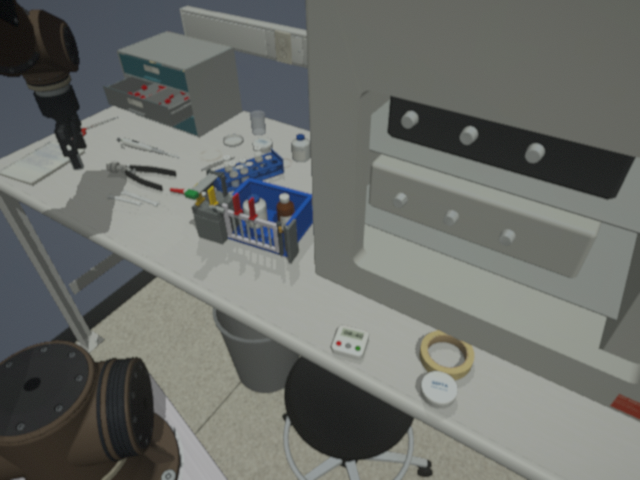

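View pics/side0.png

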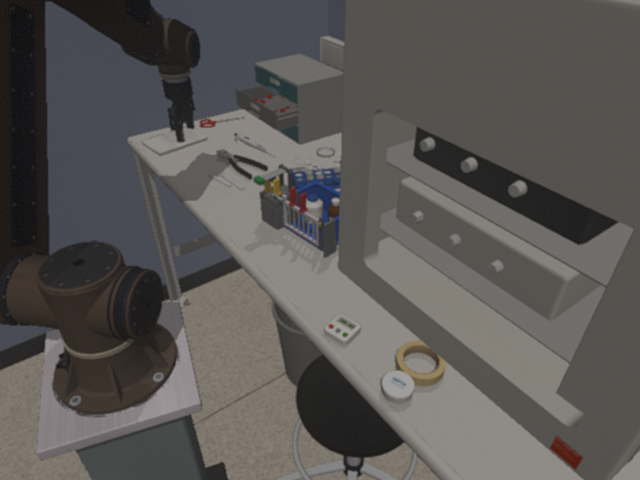

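The scene picture shows the carrier at about (255,215): the green block is near (193,194), the yellow paddles near (212,197) and the red paddles near (238,205) and (252,208). A hood post stands just to the right, at about x=315. Next I'll turn the colours into points.

```bash
cat > h.py <<'E'
import numpy as np,cv2
np.set_printoptions(precision=4,suppress=True)
def cloud(d,K,T):
    v,u=np.mgrid[:480,:640]; P=np.stack([(u-K[0,2])/K[0,0]*d,(v-K[1,2])/K[1,1]*d,d],-1)
    return P@T[:3,:3].T+T[:3,3]
def blobs(p,P,d,box,amin=8):
    hsv=cv2.cvtColor(p,cv2.COLOR_RGB2HSV); h,s,v=hsv[...,0],hsv[...,1],hsv[...,2]
    inb=np.zeros(h.shape,bool); inb[box[1]:box[3],box[0]:box[2]]=1
    for n,m in dict(red=((h<6)|(h>172))&(s>140)&(v>60),yel=(h>18)&(h<33)&(s>130)&(v>70),grn=(h>45)&(h<85)&(s>110)&(v>40),blue=(h>105)&(h<125)&(s>150)).items():
        k,L,st,c=cv2.connectedComponentsWithStats((m&inb&(d>0)).astype(np.uint8))
        for i in range(1,k):
            if st[i,4]>=amin:
                q=P[L==i]; print(n,st[i,4],c[i],'med',np.median(q,0),'lo',np.percentile(q,5,0),'hi',np.percentile(q,95,0))
E
python3 - <<'E'
from h import *
for n,b in (("scene",(170,170,320,270)),("side",(240,165,345,255))):
    z=np.load(f"{n}0.npz"); P=cloud(z["d"],z["K"],z["T"]); print(n); blobs(z["p"],P,z["d"],b)
    c=cv2.resize(z["p"][b[1]:b[3],b[0]:b[2]],None,fx=4,fy=4,interpolation=cv2.INTER_CUBIC); cv2.imwrite(f"pics/{n}c.png",c[:,:,::-1])
E
```

```text
scene
red 31 [176.871  190.3548] med [0.4933 0.6338 0.0135] lo [0.4842 0.6185 0.0093] hi [0.5009 0.6483 0.0169]
red 107 [236.4393 204.6542] med [0.5028 0.3184 0.1289] lo [0.4964 0.3147 0.1074] hi [0.5121 0.3221 0.154 ]
red 85 [251.6706 209.6   ] med [0.5189 0.2791 0.1281] lo [0.5125 0.2749 0.1063] hi [0.5268 0.283  0.1532]
yel 119 [211.6387 195.8151] med [0.4768 0.3831 0.1335] lo [0.4691 0.3791 0.1102] hi [0.4862 0.3896 0.1551]
yel 46 [199.5    200.1304] med [0.4593 0.4196 0.1096] lo [0.4495 0.4142 0.1045] hi [0.4707 0.4249 0.1187]
yel 11 [279.6364 229.1818] med [0.5402 0.2037 0.1029] lo [0.5388 0.2009 0.0974] hi [0.5419 0.2055 0.1085]
grn 80 [191.325  193.7125] med [0.426  0.3796 0.1677] lo [0.4174 0.3706 0.1602] hi [0.4357 0.3915 0.1709]
blue 1851 [275.9546 197.6121] med [0.6397 0.3673 0.0643] lo [0.5819 0.2336 0.0064] hi [0.7354 0.5398 0.0959]
blue 27 [227.8519 178.5556] med [0.6172 0.5432 0.0403] lo [0.6062 0.5355 0.0362] hi [0.6261 0.5713 0.0434]
blue 11 [239.5455 176.    ] med [0.6471 0.5336 0.0407] lo [0.6422 0.5305 0.0367] hi [0.6532 0.5415 0.042 ]
blue 11 [218.2727 180.6364]
[... 767 characters left out ...]
.1307] lo [0.5117 0.2731 0.1044] hi [0.5276 0.2838 0.1518]
yel 149 [273.2349 186.1342] med [0.4716 0.3854 0.1237] lo [0.4525 0.3763 0.104 ] hi [0.4861 0.4242 0.1496]
grn 35 [258.6857 179.3714] med [0.4256 0.3762 0.1669] lo [0.4184 0.3683 0.1615] hi [0.4341 0.3893 0.1682]
blue 157 [317.6497 186.7707] med [0.6211 0.4103 0.0923] lo [0.5521 0.3507 0.003 ] hi [0.693  0.5407 0.0954]
blue 116 [325.5172 204.1552] med [0.6276 0.3835 0.0439] lo [0.6114 0.3441 0.0053] hi [0.6399 0.4083 0.0759]
blue 13 [313.4615 196.6923] med [0.5817 0.3594 0.0869] lo [0.5714 0.3472 0.0857] hi [0.5866 0.37   0.0895]
blue 9 [336.8889 218.1111] med [0.5979 0.2214 0.0935] lo [0.5953 0.2188 0.09  ] hi [0.6024 0.229  0.0949]
```

View pics/scenec.png

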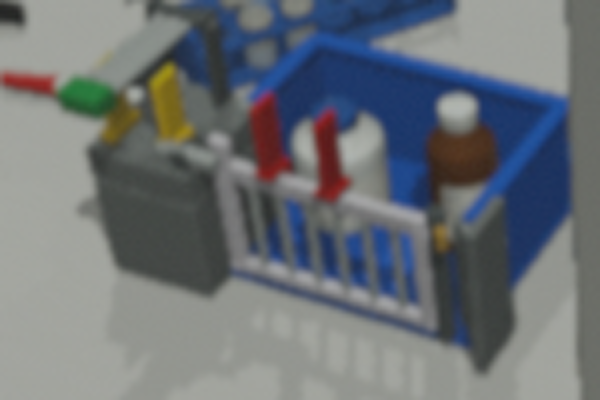

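The crop shows the hasp lying down: the green block is at left, the yellow paddles sit under the tongue, and the two red paddles are on the gate. I'll fit the carrier pose from the coloured boxes and plan the first move.

```bash
cat >> h.py <<'E'
from scipy.optimize import least_squares
from scipy.spatial.transform import Rotation as Ro
import json
BOX=dict(red=[((-70,-10,127),(22,6,53)),((-70,32,127),(22,6,53))],yel=[((-70,143,127),(22,6,53)),((-70,99,127),(22,6,53))],grn=[((-115,121.5,160),(20,30,16))])
def boxd(q,c,s):
    a=np.abs(q-np.array(c)/1e3)-np.array(s)/2e3
    return np.linalg.norm(np.maximum(a,0),axis=1)+np.minimum(a.max(1),0)
def fit(sets,x0):
    def res(x):
        R=Ro.from_euler('z',x[2]).as_matrix(); r=[]
        for n,Q in sets:
            q=(Q-[x[0],x[1],x[3]])@R; ds=np.array([boxd(q,*b) for b in BOX[n]]); r.append(ds[np.abs(ds).argmin(0),range(len(q))])
        return np.concatenate(r)
    s=least_squares(res,x0,loss='soft_l1',f_scale=.002,x_scale=[.01,.01,.1,.01]); return s.x,np.sqrt(np.mean(s.fun**2))
def masks(p):
    hsv=cv2.cvtColor(p,cv2.COLOR_RGB2HSV); h,s,v=hsv[...,0],hsv[...,1],hsv[...,2]
    return dict(red=((h<6)|(h>172))&(s>140)&(v>60),yel=(h>18)&(h<33)&(s>130)&(v>70),grn=(h>45)&(h<85)&(s>110)&(v>40))
def plan(targets):
    """targets: (carrier x,y,z mm of TCP, extra ccw heading deg from tool y = -carrier y)"""
    from plant import manip
    o=manip.get_obs(); C=json.load(open('C.json')); w=o['tool_rot']; R=Ro.from_quat(np.roll(w,-1)); Rc=Ro.from_euler('z',C[2])
    y=R.as_matrix()[:,1]; h0=np.arctan2(y[1],y[0])
    print('t',o['time_s'],'tcp carrier',(Rc.inv().apply(o['eef_pos']-[C[0],C[1],C[3]])*1e3).round(1),'heading rel',np.degrees(h0-C[2]+np.pi/2).round(2),'tilt',R.as_matrix()[2,:2].round(4),'F',o['wrist_force'].round(1),'w',o['width'],'g',o['grasp_force'])
    for x,yy,z,a in targets:
        p=Rc.apply(np.array([x,yy,z])/1e3)+[C[0],C[1],C[3]]
        off=R.inv().apply(p-o['eef_pos'])/.4
        da=(np.degrees(C[2]-np.pi/2-h0)+a+180)%360-180
        print((x,yy,z,a),'off',off.round(4).tolist(),'rotz',round(-da/30,3),'world',p.round(3))
E
python3 - <<'E'
from h import *
sets=[]
for n,b in (("scene",(180,170,270,235)),("side",(240,165,315,220))):
    z=np.load(f"{n}0.npz"); P=cloud(z["d"],z["K"],z["T"]); S=[]
    for k,m in masks(z["p"]).items():
        i=np.zeros_like(m); i[b[1]:b[3],b[0]:b[2]]=1; i&=m&(z["d"]>0); Q=P[i]; Q=Q[Q[:,2]>.1]; S.append((k,Q))
    print(n,fit(S,[.61,.33,.386,0])); sets+=S
x,r=fit(sets,[.61,.33,.386,0]); print(x,r); json.dump(list(x),open('C.json','w'))
plan([(-115,121.5,240,0)])
E
```

```text
scene (array([0.584 , 0.3164, 0.3972, 0.0018]), np.float64(0.003081291612163345))
side (array([ 0.5794,  0.3159,  0.3913, -0.0004]), np.float64(0.005661748210243031))
[0.5778 0.3108 0.3459 0.0012] 0.004397014930933761
t 0.1 tcp carrier [-205.3  343.4  190.4] heading rel 134.75 tilt [ 0.0001 -0.001 ] F [ 0.4  0.1 -0.1] w 0.08548751376283088 g 0.0
(-115, 121.5, 240, 0) off [-0.553, -0.2304, -0.1238] rotz 4.492 world [0.428 0.386 0.241]
```

```bash
python3 - <<'E'
from h import *
json.dump([0.584,0.3164,0.397,0.001],open('C.json','w'))
plan([(-115,121.5,270,0)])
E
```

```text
t 0.1 tcp carrier [-195.4  350.7  190.6] heading rel 131.82 tilt [ 0.0001 -0.001 ] F [ 0.4  0.1 -0.1] w 0.08548751376283088 g 0.0
(-115, 121.5, 270, 0) off [-0.561, -0.2325, -0.1984] rotz 4.394 world [0.431 0.384 0.271]
```

Request:
drive_tool --steps '[{"offset": [-0.1,-0.04,-0.07],"rotation": [0,0,0.28],"claw": 85},{"offset": [-0.21,-0.09,-0.14],"rotation": [0,0,0.56],"claw": 85},{"offset": [-0.32,-0.13,-0.198],"rotation": [0,0,0.84],"claw": 85},{"offset": [-0.43,-0.18,-0.198],"rotation": [0,0,1],"claw": 85},{"offset": [-0.52,-0.22,-0.198],"rotation": [0,0,1],"claw": 85},{"offset": [-0.561,-0.2325,-0.198],"rotation": [0,0,1],"claw": 85}]'

```text
time_s: 0.7
eef_pos: [0.433, 0.3813, 0.2715]
tool_rot: [0.0, 0.466, 0.885, -0.0]
wrist_force: [0.3, -0.2, -1.4]
width: 0.085
grasp_force: 0.0
```

Request:
drive_tool --steps '[{"offset": [0,0,0],"rotation": [0,0,0.28],"claw": 85},{"offset": [0,0,0],"rotation": [0,0,0.56],"claw": 85},{"offset": [0,0,0],"rotation": [0,0,0.84],"claw": 85},{"offset": [0,0,0],"rotation": [0,0,1],"claw": 85}]'

```text
time_s: 1.1
eef_pos: [0.4308, 0.3845, 0.2709]
tool_rot: [-0.0, 0.68, 0.733, -0.0]
wrist_force: [0.2, 0.2, 0.7]
width: 0.0851
grasp_force: 0.0
```

Request:
drive_tool --steps '[{"offset": [0,0,0],"rotation": [0,0,0.28],"claw": 85},{"offset": [0,0,0],"rotation": [0,0,0.56],"claw": 85},{"offset": [0,0,0],"rotation": [0,0,0.84],"claw": 85},{"offset": [0,0,0],"rotation": [0,0,1],"claw": 85}]'

```text
time_s: 1.5
eef_pos: [0.4307, 0.3846, 0.2709]
tool_rot: [-0.0, 0.847, 0.532, -0.0]
wrist_force: [0.7, 0.7, -0.1]
width: 0.0849
grasp_force: 0.0
```

Request:
drive_tool --steps '[{"offset": [0,0,0],"rotation": [0,0,0.28],"claw": 85},{"offset": [0,0,0],"rotation": [0,0,0.56],"claw": 85},{"offset": [0,0,0],"rotation": [0,0,0.84],"claw": 85},{"offset": [0,0,0],"rotation": [0,0,1],"claw": 85}]'

```text
time_s: 1.9
eef_pos: [0.4307, 0.3846, 0.2709]
tool_rot: [0.0, 0.956, 0.295, -0.0]
wrist_force: [0.6, -0.1, -0.1]
width: 0.0851
grasp_force: 0.0
```

Request:
drive_tool --steps '[{"offset": [0,0,0],"rotation": [0,0,0.28],"claw": 85},{"offset": [0,0,0],"rotation": [0,0,0.394],"claw": 85},{"offset": [0,0,0],"rotation": [0,0,0.394],"claw": 85}]'

```text
time_s: 2.2
eef_pos: [0.4307, 0.3845, 0.2709]
tool_rot: [0.0, 0.98, 0.197, -0.0]
wrist_force: [-0.1, -0.1, -0.5]
width: 0.0849
grasp_force: 0.0
```

```bash
python3 - <<'E'
from h import *
from plant import manip
plan([(-115,121.5,141,0)])
c=manip.get_calibration("wrist"); p,d=manip.read_camera("wrist")
cv2.imwrite("pics/w1.png",p[:,:,::-1]); np.savez("w1.npz",p=p,d=d,K=c["mtx"],T=c["T"]); print(c["T"])
P=cloud(d,c["mtx"],c["T"]); S=[]; C=json.load(open('C.json'))
for k,m in masks(p).items():
    i=m&(d>0)&(P[...,2]>.1)&(P[...,2]<.175); S.append((k,P[i])); print(k,i.sum(),np.median(P[i],0) if i.any() else '')
S=[s for s in S if len(s[1])]
print(fit(S,C))
E
```

```text
t 2.2 tcp carrier [-115.   122.1  269.9] heading rel -0.0 tilt [-0.0007 -0.    ] F [-0.1 -0.1 -0.5] w 0.08492056301117731 g 0.0
(-115, 121.5, 141, 0) off [0.0003, 0.0015, 0.3223] rotz -0.0 world [0.431 0.384 0.142]
[[ 0.3867 -0.8854 -0.2578  0.4955]
 [-0.9222 -0.3716 -0.107   0.4113]
 [-0.001   0.2792 -0.9602  0.4543]
 [ 0.      0.      0.      1.    ]]
red 636 [0.513  0.2906 0.1539]
yel 705 [0.4707 0.4161 0.1532]
grn 723 [0.428  0.3845 0.1696]
(array([0.5802, 0.3187, 0.392 , 0.0016]), np.float64(0.01751229439878728))
```

View pics/w1.png

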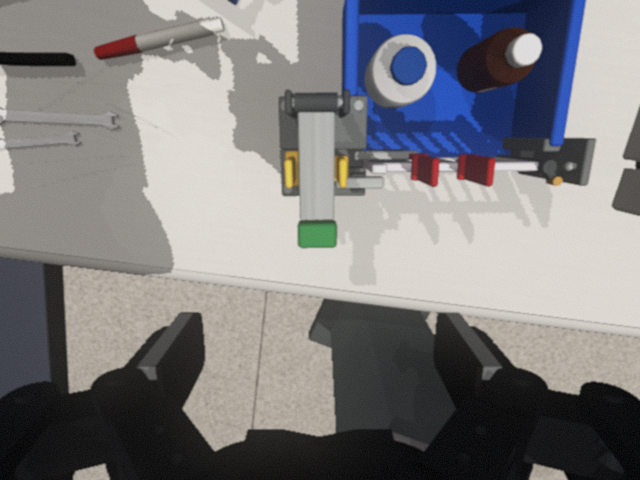

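The wrist picture shows the green block at (317,235), the yellow paddles at (290,170) and (342,170), and the red paddles at (427,170) and (477,170). I'll refit with the outliers removed.

```bash
python3 - <<'E'
from h import *
z=np.load("w1.npz"); P=cloud(z["d"],z["K"],z["T"]); S=[]
for (k,m),b in zip(masks(z["p"]).items(),((405,145,500,195),(280,140,350,195),(290,215,345,255))):
    i=np.zeros_like(m); i[b[1]:b[3],b[0]:b[2]]=1; i&=m&(z["d"]>0)&(P[...,2]>.1); S.append((k,P[i]))
x,r=fit(S,[.5802,.3187,.392,.0016]); print(x,r)
R=Ro.from_euler('z',x[2]).as_matrix()
for k,Q in S:
    q=(Q-[x[0],x[1],x[3]])@R*1e3; q=q[q[:,2]>145]
    for s in ([q] if k=='grn' else [q[q[:,1]<np.mean(q[:,1])],q[q[:,1]>np.mean(q[:,1])]]): print(k,np.percentile(s,[3,50,97],0).round(1).tolist())
json.dump(list(x),open('C.json','w'))
plan([(-115,121.5,200,0),(-115,121.5,141,0)])
E
```

```text
[0.5801 0.3187 0.3912 0.0016] 0.0010964574740395217
red [[-77.7, -12.7, 151.0], [-67.5, -10.3, 153.5], [-58.9, -8.4, 154.8]]
red [[-78.2, 29.2, 152.1], [-68.4, 31.5, 154.1], [-59.7, 33.6, 155.2]]
yel [[-79.5, 98.1, 149.3], [-69.0, 100.7, 152.9], [-60.2, 103.6, 154.4]]
yel [[-80.4, 138.8, 146.2], [-70.7, 141.3, 152.4], [-61.1, 143.8, 153.9]]
grn [[-123.0, 107.1, 166.6], [-115.3, 118.5, 167.9], [-108.0, 131.2, 169.2]]
t 2.25 tcp carrier [-113.   117.8  269.4] heading rel 0.46 tilt [-0.0006 -0.    ] F [0.9 0.4 0.2] w 0.08517772997505829 g 0.0
(-115, 121.5, 200, 0) off [-0.0048, -0.0094, 0.1734] rotz 0.015 world [0.427 0.387 0.202]
(-115, 121.5, 141, 0) off [-0.0047, -0.0094, 0.3209] rotz 0.015 world [0.427 0.387 0.143]
```

Request:
drive_tool --steps '[{"offset": [-0.005,-0.007,0.1],"rotation": [0,0,0.015],"claw": 85},{"offset": [-0.005,-0.007,0.2],"rotation": [0,0,0.015],"claw": 85},{"offset": [-0.005,-0.007,0.28],"rotation": [0,0,0.015],"claw": 70},{"offset": [-0.005,-0.007,0.32],"rotation": [0,0,0.015],"claw": 50},{"offset": [-0.005,-0.007,0.32],"rotation": [0,0,0.015],"claw": 20},{"offset": [-0.005,-0.007,0.32],"rotation": [0,0,0.015],"claw": 20},{"offset": [-0.005,-0.007,0.32],"rotation": [0,0,0.015],"claw": 20},{"offset": [-0.005,-0.007,0.32],"rotation": [0,0,0.015],"claw": 20}]'

```text
time_s: 3.05
eef_pos: [0.4285, 0.3863, 0.1445]
tool_rot: [-0.0, 0.981, 0.194, 0.001]
wrist_force: [0.1, 0.2, -0.5]
width: 0.0202
grasp_force: 0.0
```

```bash
python3 - <<'E'
from h import *
# arc: TCP = hinge + 95*(−cos,sin) with grasp 19 above TCP
plan([(-20-95*np.cos(a),120.5,160+95*np.sin(a)-19,0) for a in np.arange(.2,2.21,.2)])
E
```

```text
t 3.05 tcp carrier [-114.4  120.3  142.8] heading rel -0.09 tilt [ 0.0019 -0.0005] F [ 0.1  0.2 -0.5] w 0.020222852690386033 g 0.0
(np.float64(-113.10632489491796), 120.5, np.float64(159.87358642553082), 0) off [0.0032, -0.0005, -0.0426] rotz -0.003 world [0.43  0.387 0.162]
(np.float64(-107.50079443027408), 120.5, np.float64(177.9947425193218), 0) off [0.0173, -0.0006, -0.0879] rotz -0.003 world [0.435 0.389 0.18 ]
(np.float64(-98.40688341641943), 120.5, np.float64(194.64103497252836), 0) off [0.0402, -0.0006, -0.1295] rotz -0.003 world [0.443 0.393 0.196]
(np.float64(-86.18713738798071), 120.5, np.float64(209.14882863545466), 0) off [0.0708, -0.0007, -0.1657] rotz -0.003 world [0.455 0.397 0.211]
(np.float64(-71.32871905747328), 120.5, np.float64(220.93974355675016), 0) off [0.108, -0.0008, -0.1951] rotz -0.003 world [0.468 0.403 0.223]
(np.float64(-54.42398667528399), 120.5, np.float64(229.5437131668865), 0) off [0.1503, -0.0008, -0.2165] rotz -0.003 world [0.484 0.409 0.231]
(np.float64(-36.14687857552288), 120.5, np.float64(234.61772434890372), 0) off [0.196, -0.0009, -0.2291] rotz -0.003 world [0.501 0.416 0.236]
(np.float64(-17.226045381377563), 120.5, np.float64(235.95949228894298), 0) off [0.2433, -0.001, -0.2324] rotz -0.003 world [0.518 0.424 0.238]
(np.float64(1.584198995843277), 120.5, np.float64(233.51552493342854), 0) off [0.2903, -0.0011, -0.2262] rotz -0.003 world [0.536 0.431 0.235]
(np.float64(19.53394947197853), 120.5, np.float64(227.38325554843976), 0) off [0.3352, -0.0011, -0.2107] rotz -0.003 world [0.552 0.438 0.229]
(np.float64(35.90760613925785), 120.5, np.float64(217.80715836286106), 0) off [0.3761, -0.0012, -0.1867] rotz -0.003 world [0.567 0.444 0.219]
```

The fingers closed to 20 mm with no force, so they missed the block. I'll look.

```bash
python3 - <<'E'
from h import *
from plant import manip
c=manip.get_calibration("wrist"); p,d=manip.read_camera("wrist")
s,_=manip.read_camera("side")
cv2.imwrite("pics/w2.png",np.hstack([cv2.resize(p,(400,300)),cv2.resize(s[140:260,220:380],(400,300))])[:,:,::-1])
P=cloud(d,c["mtx"],c["T"]);C=json.load(open('C.json'));R=Ro.from_euler('z',C[2]).as_matrix()
i=masks(p)['grn']&(d>0); q=(P[i]-[C[0],C[1],C[3]])@R*1e3; print(i.sum(),np.percentile(q,[3,50,97],0).round(1))
E
```

```text
1863 [[-123.2  107.3  166.7]
 [-114.6  119.2  168. ]
 [-107.1  131.1  169.3]]
```

View pics/w2.png

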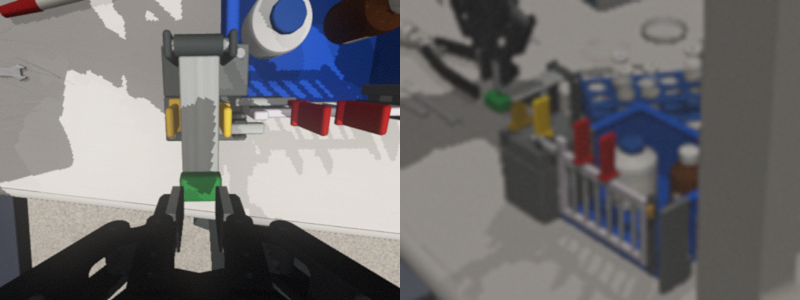

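```bash
python3 - <<'E'
from h import *
from plant import manip
c=manip.get_calibration("wrist"); p,d=manip.read_camera("wrist"); np.savez("w2.npz",p=p,d=d,K=c["mtx"],T=c["T"])
P=cloud(d,c["mtx"],c["T"]);C=json.load(open('C.json'));R=Ro.from_euler('z',C[2]).as_matrix()
q=((P-[C[0],C[1],C[3]])@R*1e3).round(0)
for v in range(290,400,12):print(v,[(u,*q[v,u].astype(int).tolist()) if d[v,u]>0 else (u,'-') for u in (272,282,290,300,350,358,366)])
cv2.imwrite("pics/w3.png",cv2.resize(p[220:440,200:460],None,fx=2.6,fy=2.6)[:,:,::-1])
plan([])
E
```

```text
290 [(272, -178, 162, 0), (282, -177, 153, 1), (290, -109, 133, 168), (300, -109, 128, 168), (350, -109, 107, 169), (358, -177, 86, 1), (366, -177, 78, 0)]
302 [(272, -189, 163, 0), (282, -104, 134, 192), (290, -105, 131, 191), (300, -114, 128, 169), (350, -104, 108, 192), (358, -105, 105, 191), (366, -189, 78, 0)]
314 [(272, -104, 136, 202), (282, -104, 133, 202), (290, -105, 130, 200), (300, '-'), (350, -104, 109, 202), (358, -104, 106, 202), (366, -105, 104, 201)]
326 [(272, -104, 135, 211), (282, -104, 132, 210), (290, -108, 130, 203), (300, -213, 138, 0), (350, -105, 110, 210), (358, -104, 107, 211), (366, -104, 105, 211)]
338 [(272, -104, 134, 219), (282, -104, 131, 219), (290, -113, 130, 203), (300, -226, 138, -2), (350, -107, 110, 214), (358, -105, 108, 218), (366, -104, 106, 219)]
350 [(272, -103, 133, 227), (282, -107, 131, 221), (290, -117, 130, 204), (300, -769, 189, -898), (350, -110, 110, 216), (358, -107, 108, 221), (366, '-')]
362 [(272, -103, 133, 233), (282, -112, 131, 220), (290, -121, 130, 206), (300, -820, 190, -902), (350, -114, 110, 217), (358, -109, 108, 225), (366, -103, 107, 234)]
374 [(272, -103, 132, 239), (282, -115, 131, 222), (290, -124, 130, 208), (300, -865, 191, -897), (350, -117, 110, 219), (358, -112, 108, 226), (366, -103, 108, 239)]
386 [(272, -98, 130, 251), (282, -120, 132, 220), (290, -919, 228, -901), (300, -916, 191, -898), (350, -121, 110, 219), (358, -115, 109, 228), (366, -98, 109, 251)]
398 [(272, -97, 130, 256), (282, -124, 132, 221), (290, -968, 229, -899), (300, -966, 192, -897), (350, -125, 110, 219), (358, -119, 108, 227), (366, -98, 110, 255)]
t 3.2 tcp carrier [-114.6  120.2  142.3] heading rel -0.1 tilt [ 0.0011 -0.0003] F [ 0.3  0.5 -0.4] w 0.019996568751238196 g 0.0
```

View pics/w3.png

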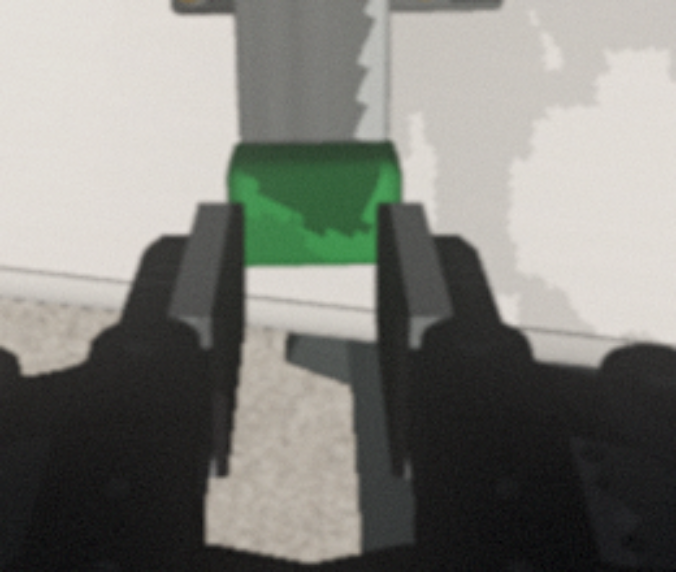

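The fingertips sit at carrier z≈190, 22 mm above the block top, although the reported TCP is at 142. I'll check that offset against the earlier open-hand picture and `hold_point_z`.

```bash
python3 - <<'E'
from h import *
from plant import manip
print(manip.hold_point_z,[a for a in dir(manip) if a[0]!='_'])
C=json.load(open('C.json'));R=Ro.from_euler('z',C[2]).as_matrix()
for n,t in (("w1.npz",269.4),("w2.npz",142.3)):
    z=np.load(n); P=cloud(z["d"],z["K"],z["T"]); q=(P-[C[0],C[1],C[3]])@R*1e3
    m=(z["d"]>.05)&(abs(q[...,0]+115)<16)&(abs(q[...,1]-119)<65)&(q[...,2]>175)
    k=q[m]; print(n,m.sum(),np.percentile(k[:,2],[0,.5,2,10])-t, k[k[:,2]<np.percentile(k[:,2],3)].mean(0)-[0,0,t])
E
```

```text
0.0187 ['MotionError', 'get_calibration', 'get_obs', 'hold_point_z', 'job_done', 'read_camera']
w1.npz 38118 [52.8192 56.1792 60.3258 74.393 ] [-110.8485  117.2788   58.8413]
w2.npz 47793 [41.1521 48.1084 55.4758 81.9639] [-108.3245  119.94     52.8069]
```

The images agree: the real fingertips end about 46 mm behind the reported TCP, and 55 mm when open. I'll allow for that by opening, going 43 mm lower and pinching again.

Request:
drive_tool --steps '[{"offset": [0,0.002,0],"rotation": [0,0,0],"claw": 70},{"offset": [0,0.002,0],"rotation": [0,0,0],"claw": 70},{"offset": [0,0.002,0],"rotation": [0,0,0],"claw": 70},{"offset": [0,0.002,0.04],"rotation": [0,0,0],"claw": 70},{"offset": [0,0.002,0.08],"rotation": [0,0,0],"claw": 70},{"offset": [0,0.002,0.108],"rotation": [0,0,0],"claw": 70},{"offset": [0,0.002,0.108],"rotation": [0,0,0],"claw": 22},{"offset": [0,0.002,0.108],"rotation": [0,0,0],"claw": 22},{"offset": [0,0.002,0.108],"rotation": [0,0,0],"claw": 22},{"offset": [0,0.002,0.108],"rotation": [0,0,0],"claw": 22}]'

```text
time_s: 4.2
eef_pos: [0.4287, 0.3855, 0.1009]
tool_rot: [-0.0, 0.981, 0.194, 0.001]
wrist_force: [0.2, 1.1, 1.2]
width: 0.0289
grasp_force: 60.6
```

```bash
python3 - <<'E'
from h import *
plan([(-19.5-95*np.cos(a),119.5,99+95*np.sin(a),0) for a in np.arange(.2,2.21,.2)])
E
```

```text
t 4.2 tcp carrier [-114.5  119.5   99.3] heading rel -0.09 tilt [ 0.0014 -0.0004] F [0.2 1.1 1.2] w 0.028949742627985994 g 60.60988783836365
(np.float64(-112.60632489491796), 119.5, np.float64(117.87358642553082), 0) off [0.0047, 0.0001, -0.0466] rotz -0.003 world [0.43  0.386 0.12 ]
(np.float64(-107.00079443027408), 119.5, np.float64(135.9947425193218), 0) off [0.0188, 0.0, -0.0918] rotz -0.003 world [0.436 0.388 0.138]
(np.float64(-97.90688341641943), 119.5, np.float64(152.64103497252836), 0) off [0.0416, -0.0, -0.1334] rotz -0.003 world [0.444 0.392 0.154]
(np.float64(-85.68713738798071), 119.5, np.float64(167.14882863545466), 0) off [0.0722, -0.0001, -0.1696] rotz -0.003 world [0.455 0.396 0.169]
(np.float64(-70.82871905747328), 119.5, np.float64(178.93974355675016), 0) off [0.1094, -0.0001, -0.1991] rotz -0.003 world [0.469 0.402 0.181]
(np.float64(-53.92398667528399), 119.5, np.float64(187.5437131668865), 0) off [0.1516, -0.0002, -0.2205] rotz -0.003 world [0.485 0.409 0.189]
(np.float64(-35.64687857552288), 119.5, np.float64(192.61772434890372), 0) off [0.1974, -0.0003, -0.2331] rotz -0.003 world [0.502 0.416 0.194]
(np.float64(-16.726045381377563), 119.5, np.float64(193.95949228894298), 0) off [0.2447, -0.0004, -0.2364] rotz -0.003 world [0.519 0.423 0.196]
(np.float64(2.084198995843277), 119.5, np.float64(191.51552493342854), 0) off [0.2917, -0.0005, -0.2303] rotz -0.003 world [0.536 0.43  0.193]
(np.float64(20.03394947197853), 119.5, np.float64(185.38325554843976), 0) off [0.3365, -0.0005, -0.2149] rotz -0.003 world [0.553 0.437 0.187]
(np.float64(36.40760613925785), 119.5, np.float64(175.80715836286106), 0) off [0.3774, -0.0006, -0.1909] rotz -0.003 world [0.568 0.443 0.177]
```

Request:
drive_tool --steps '[{"offset": [0.001,0,-0.023],"rotation": [0,0,0],"claw": 22},{"offset": [0.005,0,-0.047],"rotation": [0,0,0],"claw": 22},{"offset": [0.019,0,-0.092],"rotation": [0,0,0],"claw": 22},{"offset": [0.042,0,-0.133],"rotation": [0,0,0],"claw": 22},{"offset": [0.072,0,-0.17],"rotation": [0,0,0],"claw": 22}]'

```text
time_s: 4.7
eef_pos: [0.4543, 0.3962, 0.1692]
tool_rot: [-0.0, 0.981, 0.194, -0.001]
wrist_force: [1.5, 7.0, -10.9]
width: 0.0289
grasp_force: 59.9
```

Request:
drive_tool --steps '[{"offset": [0.037,0,-0.029],"rotation": [0,0,0],"claw": 22},{"offset": [0.08,0,-0.0505],"rotation": [0,0,0],"claw": 22},{"offset": [0.125,0,-0.063],"rotation": [0,0,0],"claw": 22},{"offset": [0.173,0,-0.066],"rotation": [0,0,0],"claw": 22},{"offset": [0.22,0,-0.06],"rotation": [0,0,0],"claw": 22},{"offset": [0.2645,0,-0.045],"rotation": [0,0,0],"claw": 22},{"offset": [0.305,0,-0.021],"rotation": [0,0,0],"claw": 22},{"offset": [0.305,0,-0.021],"rotation": [0,0,0],"claw": 22}]'

```text
time_s: 5.5
eef_pos: [0.5691, 0.4449, 0.1781]
tool_rot: [-0.002, 0.981, 0.193, 0.001]
wrist_force: [-2.3, 9.8, 7.2]
width: 0.0289
grasp_force: 58.9
```

```bash
python3 - <<'E'
from h import *
plan([(36,119.5,250,0),(-70,128.5,250,0),(-70,128.5,76,0)])
E
```

```text
t 5.5 tcp carrier [ 37.9 120.9 176.4] heading rel -0.13 tilt [ 0.0036 -0.0034] F [-2.3  9.8  7.2] w 0.028922084235196138 g 58.946067094802856
(36, 119.5, 250, 0) off [-0.0042, 0.0029, -0.184] rotz -0.004 world [0.568 0.443 0.252]
(-70, 128.5, 250, 0) off [-0.2692, -0.019, -0.1848] rotz -0.004 world [0.466 0.411 0.252]
(-70, 128.5, 76, 0) off [-0.2708, -0.0175, 0.2502] rotz -0.004 world [0.466 0.411 0.078]
```

Request:
drive_tool --steps '[{"offset": [0,0,0],"rotation": [0,0,0],"claw": 85},{"offset": [0,0,0],"rotation": [0,0,0],"claw": 85},{"offset": [0,0,0],"rotation": [0,0,0],"claw": 85},{"offset": [0,0.003,-0.1],"rotation": [0,0,0],"claw": 85},{"offset": [-0.004,0.003,-0.184],"rotation": [0,0,0],"claw": 85},{"offset": [-0.12,-0.01,-0.184],"rotation": [0,0,0],"claw": 85},{"offset": [-0.22,-0.019,-0.184],"rotation": [0,0,0],"claw": 85},{"offset": [-0.27,-0.019,-0.15],"rotation": [0,0,0],"claw": 85},{"offset": [-0.27,-0.018,-0.05],"rotation": [0,0,0],"claw": 85},{"offset": [-0.27,-0.018,0.05],"rotation": [0,0,0],"claw": 85}]'

```text
time_s: 6.5
eef_pos: [0.4651, 0.408, 0.1572]
tool_rot: [-0.001, 0.981, 0.193, 0.001]
wrist_force: [0.6, 0.5, -0.9]
width: 0.085
grasp_force: 0.0
```

```bash
python3 - <<'E'
from h import *
from plant import manip
plan([(-70,128.5,76,0)])
c=manip.get_calibration("wrist"); p,d=manip.read_camera("wrist")
s,_=manip.read_camera("scene")
cv2.imwrite("pics/w4.png",np.hstack([cv2.resize(p,(480,360)),cv2.resize(s[150:270,170:277],(321,360))])[:,:,::-1])
P=cloud(d,c["mtx"],c["T"]);C=json.load(open('C.json'));R=Ro.from_euler('z',C[2]).as_matrix();q=(P-[C[0],C[1],C[3]])@R*1e3
for k,m in masks(p).items():
    n,L,st,ce=cv2.connectedComponentsWithStats((m&(d>0)&(q[...,2]>100)).astype(np.uint8))
    for i in range(1,n):
        if st[i,4]>60:
            a=q[L==i]; a=a[a[:,2]>np.percentile(a[:,2],97)-6]; print(k,ce[i].round(),np.percentile(a,[3,50,97],0).round(1).tolist())
E
```

```text
t 6.5 tcp carrier [-72.3 126.4 155.6] heading rel -0.1 tilt [ 0.0031 -0.0006] F [ 0.6  0.5 -0.9] w 0.08500345859902866 g 0.0
(-70, 128.5, 76, 0) off [0.0051, -0.0051, 0.1989] rotz -0.003 world [0.466 0.411 0.078]
red [470. 242.] [[-67.8, 29.5, 111.9], [-58.7, 31.9, 117.1], [-58.2, 34.0, 124.4]]
red [564. 256.] [[-77.4, -12.9, 148.6], [-67.3, -9.4, 153.0], [-58.6, -7.8, 154.7]]
red [506. 268.] [[-78.0, 28.8, 151.7], [-67.8, 31.6, 154.0], [-58.9, 33.5, 155.3]]
yel [294. 257.] [[-79.2, 138.6, 149.3], [-69.1, 141.0, 152.5], [-60.2, 143.7, 153.9]]
yel [364. 258.] [[-78.8, 97.9, 149.6], [-68.4, 100.7, 152.9], [-59.8, 103.3, 154.3]]
```

View pics/w4.png

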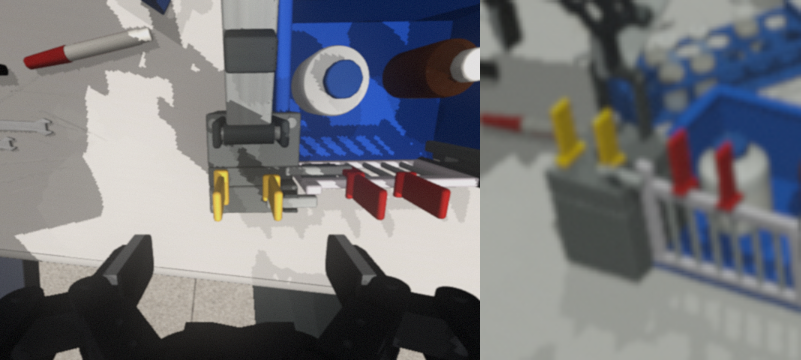

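The hasp lies right over at the back, and the yellow paddles are free at (219,195) and (273,195). I'll go down round them and squeeze.

Request:
drive_tool --steps '[{"offset": [0.005,-0.003,0.06],"rotation": [0,0,0],"claw": 85},{"offset": [0.005,-0.003,0.13],"rotation": [0,0,0],"claw": 85},{"offset": [0.005,-0.003,0.18],"rotation": [0,0,0],"claw": 85},{"offset": [0.005,-0.003,0.199],"rotation": [0,0,0],"claw": 85},{"offset": [0.005,-0.003,0.199],"rotation": [0,0,0],"claw": 60},{"offset": [0.005,-0.003,0.199],"rotation": [0,0,0],"claw": 45},{"offset": [0.005,-0.003,0.199],"rotation": [0,0,0],"claw": 36},{"offset": [0.005,-0.003,0.199],"rotation": [0,0,0],"claw": 28},{"offset": [0.005,-0.003,0.199],"rotation": [0,0,0],"claw": 28},{"offset": [0.005,-0.003,0.199],"rotation": [0,0,0],"claw": 28}]'

```text
time_s: 7.6
eef_pos: [0.467, 0.4113, 0.0788]
tool_rot: [-0.001, 0.981, 0.194, 0.001]
wrist_force: [-3.5, 6.0, 8.0]
width: 0.0312
grasp_force: 60.8
```

Request:
drive_tool --steps '[{"offset": [0,0,0],"rotation": [0,0,0],"claw": 85},{"offset": [0,0,0],"rotation": [0,0,0],"claw": 85},{"offset": [0,0,0],"rotation": [0,0,0],"claw": 85},{"offset": [0,0,-0.08],"rotation": [0,0,0],"claw": 85},{"offset": [0,0,-0.15],"rotation": [0,0,0],"claw": 85},{"offset": [0,0.1,-0.15],"rotation": [0,0,0],"claw": 85},{"offset": [0,0.2,-0.15],"rotation": [0,0,0],"claw": 85},{"offset": [0,0.28,-0.15],"rotation": [0,0,0],"claw": 85},{"offset": [0,0.31,-0.15],"rotation": [0,0,0],"claw": 85},{"offset": [0,0.31,-0.15],"rotation": [0,0,0],"claw": 85}]'

```text
time_s: 8.6
eef_pos: [0.5143, 0.2942, 0.1369]
tool_rot: [-0.0, 0.981, 0.192, -0.0]
wrist_force: [0.2, 0.8, -0.1]
width: 0.0851
grasp_force: 0.0
```

```bash
python3 - <<'E'
from h import *
from plant import manip
plan([(-69,3.7,76,0)])
c=manip.get_calibration("wrist"); p,d=manip.read_camera("wrist")
s,_=manip.read_camera("scene")
cv2.imwrite("pics/w5.png",np.hstack([cv2.resize(p,(480,360)),cv2.resize(s[150:270,170:277],(321,360))])[:,:,::-1])
P=cloud(d,c["mtx"],c["T"]);C=json.load(open('C.json'));R=Ro.from_euler('z',C[2]).as_matrix();q=(P-[C[0],C[1],C[3]])@R*1e3
for k,m in masks(p).items():
    n,L,st,ce=cv2.connectedComponentsWithStats((m&(d>0)&(q[...,2]>100)).astype(np.uint8))
    for i in range(1,n):
        if st[i,4]>60:
            a=q[L==i]; a=a[a[:,2]>np.percentile(a[:,2],97)-6]; print(k,ce[i].round(),np.percentile(a,[3,50,97],0).round(1).tolist())
E
```

```text
t 8.6 tcp carrier [-70.1   2.4 135.3] heading rel -0.25 tilt [-0.     -0.0001] F [ 0.2  0.8 -0.1] w 0.08510752018403808 g 0.0
(-69, 3.7, 76, 0) off [0.0029, -0.0031, 0.1482] rotz -0.008 world [0.515 0.296 0.078]
red [274. 255.] [[-77.8, 24.6, 107.2], [-65.1, 26.9, 107.9], [-58.7, 35.4, 122.0]]
red [334. 259.] [[-77.9, -8.4, 104.7], [-67.7, -6.3, 106.0], [-58.6, -4.6, 107.3]]
red [353. 251.] [[-71.7, -18.7, 104.5], [-62.7, -17.0, 105.9], [-58.2, -14.0, 107.6]]
red [258. 292.] [[-77.7, 27.8, 152.5], [-68.2, 29.9, 154.1], [-59.4, 32.2, 155.3]]
red [349. 290.] [[-77.2, -13.7, 152.5], [-67.4, -11.5, 153.7], [-59.1, -9.1, 154.9]]
yel [ 76. 276.] [[-79.3, 111.2, 148.2], [-68.6, 115.4, 152.4], [-60.1, 142.3, 154.3]]
```

View pics/w5.png

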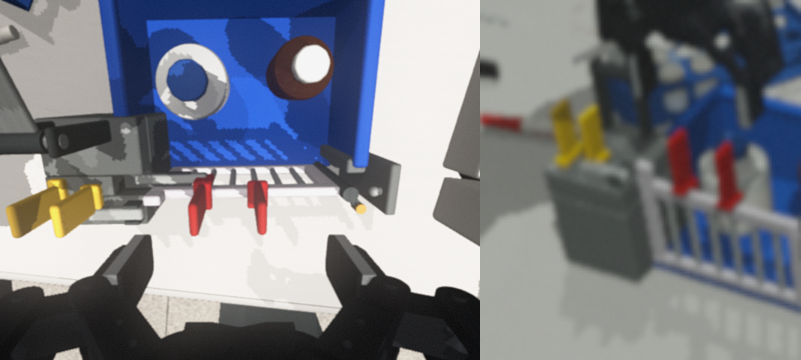

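The yellow catch is home (the paddles are close together). I'll go down round the red paddles at (200,207) and (262,207) and squeeze.

Request:
drive_tool --steps '[{"offset": [0.004,0,0.06],"rotation": [0,0,0],"claw": 85},{"offset": [0.004,0,0.11],"rotation": [0,0,0],"claw": 85},{"offset": [0.004,0,0.148],"rotation": [0,0,0],"claw": 85},{"offset": [0.004,0,0.148],"rotation": [0,0,0],"claw": 70},{"offset": [0.004,0,0.148],"rotation": [0,0,0],"claw": 55},{"offset": [0.004,0,0.148],"rotation": [0,0,0],"claw": 42},{"offset": [0.004,0,0.148],"rotation": [0,0,0],"claw": 28},{"offset": [0.004,0,0.148],"rotation": [0,0,0],"claw": 28},{"offset": [0.004,0,0.148],"rotation": [0,0,0],"claw": 28},{"offset": [0.004,0,0.148],"rotation": [0,0,0],"claw": 28}]'

```text
time_s: 9.7
eef_pos: [0.5168, 0.295, 0.0797]
tool_rot: [0.0, 0.981, 0.193, 0.002]
wrist_force: [4.0, -12.1, 8.6]
width: 0.0321
grasp_force: 58.9
```

```bash
python3 - <<'E'
from h import *
H=np.array([-70,-81.]);a0=np.radians
print('grip');r=84
plan([(-70-r*np.sin(np.radians(a))+1,-81+r*np.cos(np.radians(a)),76,a) for a in (0,3,6,9,12,16,20,24,28)])
E
```

```text
grip
t 9.7 tcp carrier [-67.6   2.2  78. ] heading rel -0.14 tilt [0.0033 0.0013] F [  4.  -12.1   8.6] w 0.032072069938843734 g 58.863531947135925
(np.float64(-69.0), np.float64(3.0), 76, 0) off [-0.0036, -0.0019, 0.0051] rotz -0.005 world [0.515 0.295 0.078]
(np.float64(-73.39622032440728), np.float64(2.8848809193842015), 76, 3) off [-0.0146, -0.0016, 0.005] rotz -0.105 world [0.511 0.293 0.078]
(np.float64(-77.7803909144829), np.float64(2.5398392109349572), 76, 6) off [-0.0256, -0.0007, 0.005] rotz -0.205 world [0.507 0.291 0.078]
(np.float64(-82.14049506337939), np.float64(1.9658206099915674), 76, 9) off [-0.0365, 0.0008, 0.005] rotz -0.305 world [0.503 0.289 0.078]
(np.float64(-86.46458202869178), np.float64(1.1643984616396779), 76, 12) off [-0.0473, 0.0028, 0.0049] rotz -0.405 world [0.5   0.287 0.078]
(np.float64(-92.15353788862794), np.float64(-0.2540175411812129), 76, 16) off [-0.0615, 0.0064, 0.0049] rotz -0.538 world [0.495 0.283 0.078]
(np.float64(-97.72969203935617), np.float64(-2.0658198539836974), 76, 20) off [-0.0754, 0.011, 0.0048] rotz -0.671 world [0.491 0.279 0.078]
(np.float64(-103.16587801836721), np.float64(-4.262181558021524), 76, 24) off [-0.089, 0.0165, 0.0048] rotz -0.805 world [0.486 0.275 0.078]
(np.float64(-108.43561127401483), np.float64(-6.8324021998501365), 76, 28) off [-0.1021, 0.0229, 0.0048] rotz -0.938 world [0.482 0.271 0.078]
```

Request:
drive_tool --steps '[{"offset": [-0.0147,0.0005,0],"rotation": [0,0,-0.133],"claw": 28},{"offset": [-0.0292,0.002,0],"rotation": [0,0,-0.267],"claw": 28},{"offset": [-0.0437,0.0046,0],"rotation": [0,0,-0.4],"claw": 28},{"offset": [-0.0579,0.0081,0],"rotation": [0,0,-0.533],"claw": 28},{"offset": [-0.0718,0.0127,0],"rotation": [0,0,-0.667],"claw": 28},{"offset": [-0.0854,0.0182,0],"rotation": [0,0,-0.8],"claw": 28},{"offset": [-0.0986,0.0246,0],"rotation": [0,0,-0.933],"claw": 28},{"offset": [-0.105,0.0281,0],"rotation": [0,0,-1],"claw": 28}]'

```text
time_s: 10.5
eef_pos: [0.4828, 0.2688, 0.0796]
tool_rot: [0.001, 0.897, 0.441, 0.002]
wrist_force: [9.7, -11.3, 5.9]
width: 0.0318
grasp_force: 61.0
```

```bash
python3 - <<'E'
from h import *
plan([(-70-84*np.sin(np.radians(a))+1,-81+84*np.cos(np.radians(a)),76,a) for a in (30,)])
from plant import manip
print(manip.get_obs()['joint_positions'])
E
```

```text
t 10.5 tcp carrier [-109.   -9.   78.] heading rel 29.95 tilt [0.0037 0.0032] F [  9.7 -11.3   5.9] w 0.031815572858738345 g 60.95402956008911
(np.float64(-111.0), np.float64(-8.253866082107152), 76, 30) off [-0.0034, -0.0041, 0.005] rotz -0.002 world [0.481 0.269 0.078]
[ 0.389   0.5305  1.8559 -0.0013  0.7503  1.0468]
```

Request:
drive_tool --steps '[{"offset": [-0.0147,0.0005,0],"rotation": [0,0,-0.133],"claw": 28},{"offset": [-0.0292,0.002,0],"rotation": [0,0,-0.267],"claw": 28},{"offset": [-0.0437,0.0046,0],"rotation": [0,0,-0.4],"claw": 28},{"offset": [-0.0579,0.0081,0],"rotation": [0,0,-0.533],"claw": 28},{"offset": [-0.0718,0.0127,0],"rotation": [0,0,-0.667],"claw": 28},{"offset": [-0.0854,0.0182,0],"rotation": [0,0,-0.8],"claw": 28},{"offset": [-0.0986,0.0246,0],"rotation": [0,0,-0.933],"claw": 28},{"offset": [-0.105,0.0281,0],"rotation": [0,0,-1],"claw": 28}]'

```text
time_s: 11.3
eef_pos: [0.4662, 0.2291, 0.0796]
tool_rot: [0.001, 0.753, 0.658, 0.002]
wrist_force: [9.6, -6.5, 6.4]
width: 0.032
grasp_force: 61.0
```

Request:
drive_tool --steps '[{"offset": [-0.0147,0.0005,0],"rotation": [0,0,-0.133],"claw": 28},{"offset": [-0.0292,0.002,0],"rotation": [0,0,-0.267],"claw": 28},{"offset": [-0.0437,0.0046,0],"rotation": [0,0,-0.4],"claw": 28},{"offset": [-0.0579,0.0081,0],"rotation": [0,0,-0.533],"claw": 28},{"offset": [-0.0718,0.0127,0],"rotation": [0,0,-0.667],"claw": 28},{"offset": [-0.0854,0.0182,0],"rotation": [0,0,-0.8],"claw": 28},{"offset": [-0.0986,0.0246,0],"rotation": [0,0,-0.933],"claw": 28},{"offset": [-0.105,0.0281,0],"rotation": [0,0,-1],"claw": 28},{"offset": [-0.105,0.0281,0],"rotation": [0,0,-1],"claw": 28},{"offset": [-0.105,0.0281,0],"rotation": [0,0,-1],"claw": 28}]'

```text
time_s: 12.3
eef_pos: [0.4718, 0.1863, 0.0796]
tool_rot: [0.002, 0.558, 0.83, 0.002]
wrist_force: [9.4, -2.8, 8.4]
width: 0.0326
grasp_force: 60.2
```

```bash
python3 - <<'E'
from h import *
from plant import manip
plan([(-153,-81,76,90)])
o=manip.get_obs(); print(o['qvel'])
c=manip.get_calibration("wrist"); p,d=manip.read_camera("wrist"); s,_=manip.read_camera("scene")
cv2.imwrite("pics/w6.png",np.hstack([cv2.resize(p,(400,300)),cv2.resize(s[150:270,170:330],(400,300))])[:,:,::-1])
P=cloud(d,c["mtx"],c["T"]);C=json.load(open('C.json'));R=Ro.from_euler('z',C[2]).as_matrix();q=(P-[C[0],C[1],C[3]])@R*1e3
m=masks(p)['red']&(d>0)&(q[...,2]>100); a=q[m]; print(len(a),np.percentile(a,[3,50,97],0).round(1))
E
```

```text
t 12.3 tcp carrier [-150.6  -81.    78. ] heading rel 89.79 tilt [-0.0009  0.0051] F [ 9.4 -2.8  8.4] w 0.03256365906200377 g 60.168136954307556
(-153, -81, 76, 90) off [0.0, -0.0059, 0.0049] rotz -0.007 world [0.47  0.185 0.078]
[ 0.0012  0.002   0.0003 -0.0001 -0.0011  0.0036]
2935 [[-169.9  -89.8  104.8]
 [-144.1  -77.9  152.7]
 [-133.1  -70.4  154.9]]
```

View pics/w6.png

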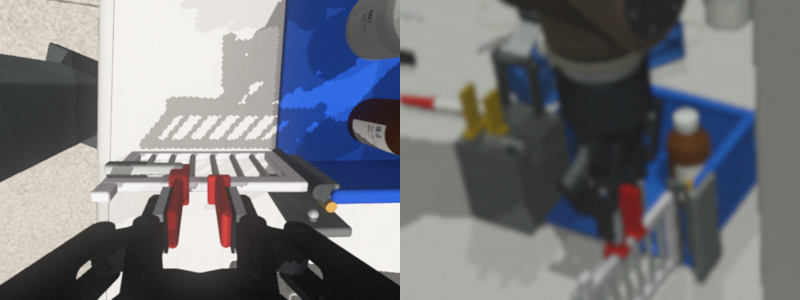

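The gate stands square to its closed line (wrist view, rail at row 185), the red paddles are still pinched and the bottles are upright. Everything is still, so I'm handing it in.

```bash
python3 -c "
from plant import manip
print(manip.job_done())"
```

```text
the job is handed in; nothing more can be done
None
```

I handed the job in at about 12.4 s with the hasp swung to the back, the yellow catch squeezed home, and the gate held still at about 90° with its red paddles still pinched; the last pictures showed the bottles upright, and the judge gave no verdict.

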